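# Scrub out the casting beaker with the bottle brush

### The arm

A 7-joint arm with a two-finger parallel gripper is mounted at the origin on the work surface. World frame = base frame: x ahead of the robot, y to its left, z up, the work surface at z = 0. Lengths are in m, angles in rad, forces in N, time in s.
With the tool pointing down it reaches from about 0.4 to 0.875 m from the base axis. Payload 4.4 kg.
Tool frame: the origin (TCP) lies midway between the tips of the shut fingers; the grasp point (between the pads) lies 19 mm behind it (arm.grip_depth is the distance from the TCP to the grasp point, in m); z points along the fingers, y is the direction in which the jaws open and shut (so a half turn about z gives the same grasp; the last joint's range is limited). The gripper opens to 85 mm and grips with 20 to 120 N. Pads are 22 mm wide; open, the fingers measure 114 mm over their backs; the gripper's body (76 mm by 85 mm) begins 54 mm behind the grasp point. The pads swing forward as they close: fully open they stand 13 mm farther back than shut.
Start: joints at [1.244, 0.628, 0.038, 1.517, -0.027, 0.996, -0.02], TCP at [0.168, -0.628, 0.202] pointing down, gripper open.
Joint ranges: [-3.06, 3.06], [-0.37, 2.12], [-1.25, 1.32], [0.18, 2.47], [-1.1, 4.24], [0.23, 1.98], [-2.94, 2.94]. Speed limits (rad/s): [2.57, 2.57, 3.14, 3.14, 3.14, 3.14, 3.14].

### API

Orientations are given as a rotation vector (axis times angle).
In Python, from plant import arm gives the robot as it stands.
- The arm moves only by the shell command python3 -m crank 'ROWS' [FORCE]. ROWS is a JSON object of lists of equal length, an entry for each row: "offset": the shift along the tool's x, y, z in mm, a list of three; "rot": the turn, a rotation vector about the tool's x, y, z in degrees, a list of three; "gripper": the opening, from -1 (shut) to 1 (fully open). A call has 1 to 12 rows; each row shifts and turns the commanded pose from where the row before left it, along the tool's axes as they then stand; what a row does not reach is not made up. A row lasts 1/10 s, in which the tool goes at most 50 mm and 8.59 degrees, less where a joint would pass 70% of its speed; a pose out of reach is approached as far as the arm can. A call with a gripper value outside its range is refused whole. The fingers move at their own pace and stop on an object; FORCE is the grip in N (left out, the last holds). Time passes only in rows, so rows that do not move let the fingers close. It gives the time, the measured TCP pose, the force and the opening at its end, in the units of the state.
- arm.sense(): the state, without advancing time (a new reading comes with each control period).
- arm.snapshot(name): name is "side" or "top" or "wrist"; returns the picture (400x640x3 uint8, red, green, blue); there is no depth.
- arm.calibration(name): a dict with "mtx" (3x3 intrinsics, pixels), "R" (3x3) and "t" (3): a world point X has camera coordinates R X + t. Camera axes: x right, y down, z forward; pixel columns grow to the right and rows downward; lengths in m; the calibration is good to about 2 mm. A picture is of the moment at which its call begins: read the wrist's pose just before it. calibration takes no time and is no camera call; for the wrist camera it gives the pose at the moment of the call.
- arm.hand_in(): hands the job in, once; it reports no verdict.
Trained networks look in the newest picture that a camera, given by its name, has taken for a name from the list of things; names that differ only in an ending like _2 or _b are one class to them, and where a whole thing is asked for, a point or a joint stands for the part that bears it (a point fixed in the world has none). Each returns a list of dicts, best first, with "conf" (0 to 1); they miss things now and then, are a little off and sometimes report something else, mostly with a low value. They report only what shows in the picture. A call takes as long as a camera call. They do not tell look-alikes from the thing itself.
- arm.search_frame(camera, label): "at" ([column, row] in pixels, amid what is visible of it).
- arm.tip_of(camera, label): "at" ([column, row] in pixels: a listed point, or the origin of a listed thing).
The state is a dict: "t": time; "joint_positions": joint angles; "qd": joint speeds; "tau": joint torques, N m; "eef_pos": TCP position; "tool_rot": TCP orientation; "force": force on the tool from outside, world axes, zero at the start; "moment": the same for the moment, N m; "finger_gap": finger opening in m.
Only numpy, scipy, OpenCV 4.12 (cv2) and the standard library are available. Lean on these libraries where they do the work, as an engineer would, in place of code of your own. Each camera call takes 0.05 s, during which the arm holds its last target.

### The job

Take the bottle brush from its fork stand and dip its bristles down into the low wide pot, nearly to the bottom. Then scrub out the tall narrow beaker: run the brush right down to the bottom three times, pulling it up by at least 6 cm between one time and the next. Finally hang the brush back in its fork as it was, fully in and upright, and let go; leave the beaker, the pot and the other things standing where they are.

Things in the scene. Friction and masses are not known exactly. Their poses are not given: they have to be found in the camera images.
- brush: Loose bottle brush, 186 mm long, 100 g, hanging upright in the stand's fork, collar on the prongs. Origin: centre of the bristles' lower end; z up along the handle; round about z. From the origin up: bristle head (stiff, solid) 42 mm diameter, 0 to 65 mm; wire shaft 7 mm diameter to 108 mm; wooden collar 34 mm diameter to 114 mm; wooden handle 22 mm diameter to 186 mm.
- brush_tip (a point): Centre of the lower end of the bristle head (the brush's origin).
- brush_collar (a point): Centre of the underside of the brush's collar, 108 mm above the lower end of the bristles.
- brush_grip (a point): Middle of the brush's handle, a good place to grip it from above: 152 mm above the lower end of the bristles, 44 mm above the collar's underside, 34 mm below the top of the handle.
- stand: Fixed brush stand: wooden foot (110 mm diameter, 12 mm high), 14 mm steel post 46 mm to +x of the origin, and a flat two-pronged steel fork, top 128 mm above the bench, 8 mm thick, 46 mm wide, nothing above it. Origin: on the bench, straight below where the brush hangs; z up; -x points out of the fork's slot, roughly towards the robot.
- stand_seat (a point): Where the middle of the collar's underside sits with the brush fully in, 128 mm above the stand's origin, axes as the stand's. The fork's slot, 16 mm wide, runs along x: prong ends 32 mm to -x, closed end 14 mm to +x. The bristles do not pass up through the slot: the brush goes in and out level along x, lifted a few mm, by about 70 mm to be clear.
- beaker: Tall narrow open metal beaker, loose, about 300 g, 90 mm high, 68 mm outer and 60 mm inner diameter, straight walls 4 mm thick, bottom 5 mm thick. Origin: centre of the underside, z up.
- beaker_floor (a point): Centre of the beaker's inner floor, 5 mm above its underside, 85 mm below its rim.
- pot: Low wide open metal pot, loose, about 500 g, 55 mm high, 104 mm outer and 96 mm inner diameter, straight walls, bottom 6 mm thick; nothing is in it. Origin: centre of the underside, z up.
- pot_floor (a point): Centre of the pot's inner floor, 6 mm above its underside, 49 mm below its rim.
- bust: Bystander: small bronze bust on a 60 mm square wooden base, about 120 mm high, loose. Origin: centre of the underside.
- jar: Bystander: closed jar with a lid, 68 mm diameter, 85 mm high, loose. Origin: centre of the underside.
- spatula: Bystander: slim modelling spatula lying on the bench beyond the work, 200 mm long, 15 mm thick, loose. Origin: its middle, on the bench; x along it to the blade.
Mind the look-alikes: they are no part of the job. Of the things like the brush, leave any that is blue or purple; of the rest the smaller one is meant.

How it is judged:
By the outcome, as a careful person would: the job done as asked, in the order asked, and still so for the second after the job is handed in, with the robot touching nothing.
It also fails if it takes over 64 s, if anything falls off the work surface, if the arm or the gripper's body presses on something with over 40 N, if the wrist force passes 120 N, or if a joint passes its speed limit or range.

## Working session

There is one attempt and no reset: what is moved stays moved. The work goes in short steps, Python scripts to look and compute and a shell command to move; the robot and the scene stay as the last step left them, time stands still between calls to the robot, and variables do not carry over. Pictures are saved under pics/ and viewed, and the job is handed in when it is done.

```bash
ls; mkdir -p pics; python3 - <<'E'
from plant import arm
import cv2
s=arm.sense();print(s)
for c in("side","top"):
    im=arm.snapshot(c);cv2.imwrite(f"pics/{c}0.png",im[:,:,::-1])
    for l in("brush","stand","beaker","pot","stand_seat","brush_collar"):
        for f in ("search_frame","tip_of"):
            print(c,l,f,[( [round(v) for v in d["at"]],round(d["conf"],2)) for d in getattr(arm,f)(c,l)])
print(arm.sense()["t"])
for c in("side","top","wrist"): print(arm.calibration(c))
E
```

```text
pics
{'t': 0.0, 'joint_positions': array([ 1.24417705,  0.62931571,  0.03841012,  1.51840101, -0.02699237,
        0.99630208, -0.02002962]), 'qd': array([ 7.31185807e-05,  1.35500634e-03,  1.10244637e-03, -9.75575587e-04,
       -1.48183248e-04,  4.95819839e-04,  5.06135016e-04]), 'tau': array([ 5.53073496e-04, -5.63398397e+01,  1.22599371e+00, -1.93441468e+01,
        1.09177668e-02,  1.05963915e-02,  3.13596594e-06]), 'eef_pos': array([ 0.16747974, -0.62733055,  0.20119772]), 'tool_rot': array([-3.11304127e+00, -4.08287022e-01,  4.08611186e-04]), 'force': array([-0.04164774,  0.24933608,  0.29105648]), 'moment': array([ 0.00633362, -0.02371836, -0.05137582]), 'finger_gap': 0.08558044479828485}
side brush search_frame [([265, 204], 0.89), ([308, 213], 0.87), ([333, 241], 0.84), ([362, 228], 0.57)]
side brush tip_of [([268, 223], 0.97), ([314, 224], 0.83), ([357, 246], 0.77), ([332, 254], 0.65)]
side stand search_frame [([317, 222], 0.64)]
side stand tip_of [([311, 225], 0.89)]
side beaker search_frame [([306, 280], 0.89)]
side beaker tip_of [([308, 289], 0.68)]
side pot search_fram
[... 1736 characters left out ...]
[  0.        , 436.82563891, 203.39882535],
       [  0.        ,   0.        ,   1.        ]]), 'R': array([[-0.028637  , -0.99948671, -0.01436101],
       [-0.99734914,  0.02953129, -0.06650264],
       [ 0.0668926 ,  0.01241851, -0.9976829 ]]), 't': array([0.01186929, 0.58078314, 1.38507952])}
{'mtx': array([[297.54276737,   0.        , 324.21284935],
       [  0.        , 297.54276737, 197.63177567],
       [  0.        ,   0.        ,   1.        ]]), 'R': array([[ 2.58119685e-01, -9.66112885e-01,  3.50284052e-04],
       [-9.26451910e-01, -2.47420475e-01,  2.83672289e-01],
       [-2.73972786e-01, -7.35459231e-02, -9.58921222e-01]]), 't': array([-0.65041505, -0.03587763,  0.37934104])}
```

View pics/side0.png

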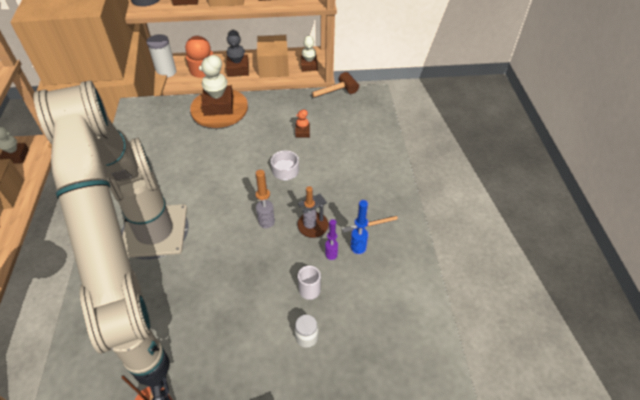

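View pics/top0.png

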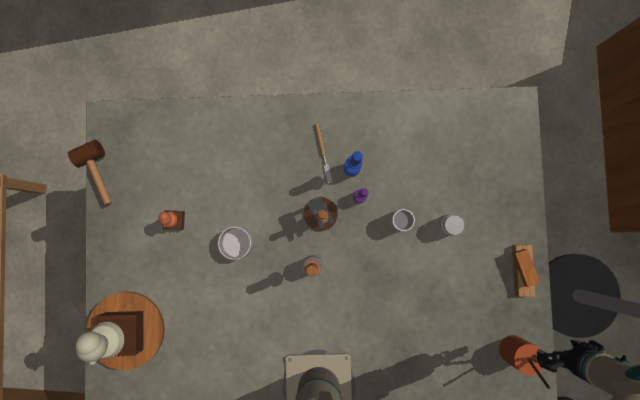

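```bash
python3 - <<'E'
import cv2,numpy as np
a=cv2.imread("pics/side0.png")[150:330,220:420];a=cv2.resize(a,None,fx=3.2,fy=3.2,interpolation=cv2.INTER_CUBIC);cv2.imwrite("pics/side0c.png",a)
a=cv2.imread("pics/top0.png")[130:290,200:460];a=cv2.resize(a,None,fx=3,fy=3,interpolation=cv2.INTER_CUBIC);cv2.imwrite("pics/top0c.png",a)
E
```

```text
(no output)
```

View pics/side0c.png

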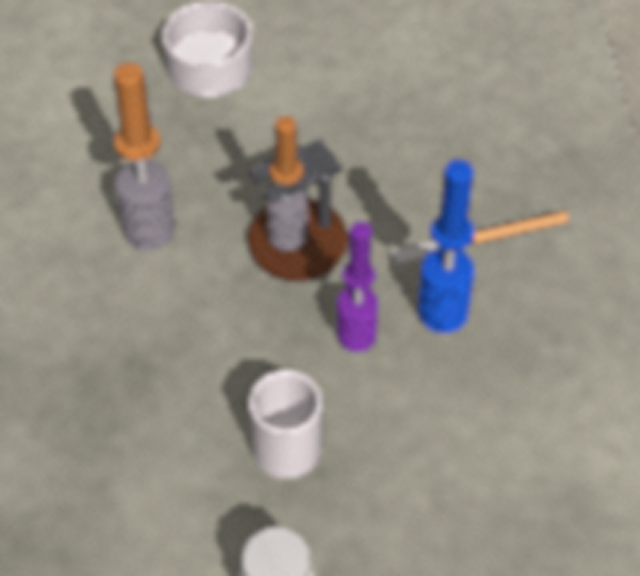

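View pics/top0c.png

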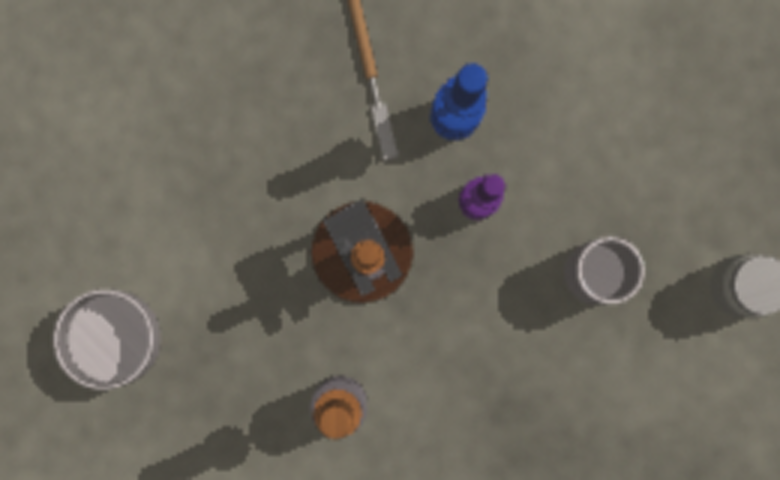

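Brush-like candidates in the side picture:
- large orange at (265,204)
- small orange in the fork at (309,205)
- purple at (332,241)
- blue at (360,228)

By the description I choose the small orange one in the fork. The crop confirms it hangs in the stand and is smaller than the free-standing orange one. Next I work out positions.

```bash
cat > h.py <<'E'
import numpy as np,cv2
from scipy.spatial.transform import Rotation as Ro
from scipy.optimize import least_squares
def proj(c,X):
    X=np.atleast_2d(X);p=(X@np.array(c["R"]).T+c["t"])@np.array(c["mtx"]).T
    return p[:,:2]/p[:,2:]
def ray(c,px):
    d=np.linalg.inv(c["mtx"])@np.array([px[0],px[1],1.]);R=np.array(c["R"])
    o=-R.T@np.array(c["t"]);return o,R.T@d
def atz(c,px,z):
    o,d=ray(c,px);return o+d*(z-o[2])/d[2]
def tri(obs):
    f=lambda X:np.concatenate([proj(c,X)[0]-p for c,p in obs])
    r=least_squares(f,[.6,0,.1]);return r.x,np.abs(r.fun).max()
E
python3 - <<'E'
from h import *
from plant import arm
T=arm.calibration("top");S=arm.calibration("side")
print(Ro.from_rotvec(arm.sense()["tool_rot"]).as_matrix().round(3))
for n,t,s in [("stand_or",(321,212),(311,225)),("seat",(323,216),(309,205)),("collar",(321,215),(309,202)),("tip",(322,217),(314,224)),("beaker",(397,221),(308,289)),("pot",(236,241),(281,168)),("bigtip",(312,266),(268,223)),("bigcollar",(315,268),(263,194))]:
    X,e=tri([(T,t),(S,s)]);print(n,X.round(4),round(e,1))
# top-plane reads
c=lambda x,y:(200+x/3,130+y/3)
print("beaker rim",atz(T,c(610,270),.09)); print("pot rim",atz(T,c(105,340),.055)); print("handletop",atz(T,c(368,252),.206))
print("big top",atz(T,c(336,424),.26))
for p in [(327,222),(363,200),(398,277),(358,292)]: print("fork",atz(T,c(*p),.128).round(4))
E
```

```text
[[ 0.966  0.258  0.   ]
 [ 0.258 -0.966  0.   ]
 [ 0.     0.    -1.   ]]
stand_or [ 0.5481 -0.0252  0.0044] 1.7
seat [ 0.536  -0.0306  0.1225] 0.1
collar [ 0.5378 -0.0247  0.1309] 0.3
tip [ 0.544  -0.028   0.0124] 2.4
beaker [ 0.5158 -0.2709 -0.0018] 0.4
pot [0.4591 0.2521 0.0076] 3.1
bigtip [ 0.3848  0.0093 -0.013 ] 2.0
bigcollar [ 0.3874 -0.003   0.1606] 0.5
beaker rim [ 0.51765939 -0.27421397  0.09      ]
pot rim [0.46091248 0.24619797 0.055     ]
handletop [ 0.53815401 -0.02929358  0.206     ]
big top [0.3855394  0.00363023 0.26      ]
fork [0.5723 0.0099 0.128 ]
fork [ 0.593  -0.0263  0.128 ]
fork [ 0.5159 -0.0585  0.128 ]
fork [ 0.5023 -0.0187  0.128 ]
```

```bash
python3 -m crank '{"offset":[[36,-22,-18],[36,-22,-18],[36,-22,-18],[36,-22,-18],[36,-22,-18],[36,-22,-18],[36,-22,-18],[36,-22,-18],[36,-22,-18],[36,-22,-10],[36,-22,0],[0,0,0]],"rot":[[0,0,0],[0,0,0],[0,0,0],[0,0,0],[0,0,0],[0,0,0],[0,0,0],[0,0,0],[0,0,0],[0,0,0],[0,0,0],[0,0,0]],"gripper":[1,1,1,1,1,1,1,1,1,1,1,1]}'; python3 - <<'E'
from h import *
from plant import arm
import pickle
s=arm.sense();print(s["eef_pos"],s["tool_rot"],abs(s["qd"]).max());c=arm.calibration("wrist")
im=arm.snapshot("wrist");cv2.imwrite("pics/w1.png",im[:,:,::-1]);pickle.dump(c,open("w1.pkl","wb"))
R=np.array(c["R"]);print(-R.T@c["t"])
E
```

```text
t: 2.5
eef_pos: [0.4929, -0.2852, 0.3744]
tool_rot: [-3.109, -0.425, -0.007]
force: [-0.9, 0.6, -0.7]
finger_gap: 0.0855
[ 0.49290228 -0.28519701  0.37436118] [-3.10923839 -0.42543026 -0.0066094 ] 0.08293310733124643
[ 0.56300643 -0.26641611  0.54675741]
```

View pics/w1.png

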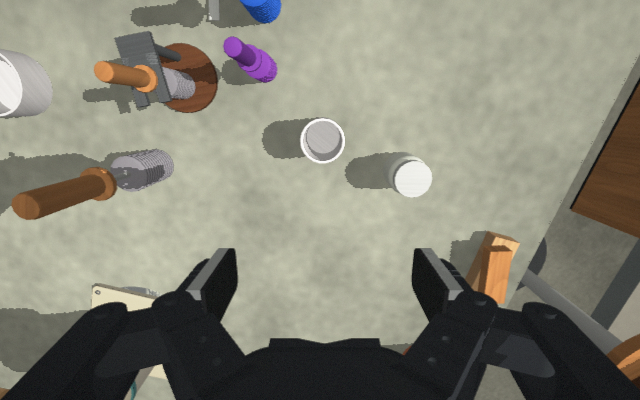

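```bash
python3 -m crank '{"offset":[[6,-35,5],[6,-35,5],[6,-35,5],[6,-35,5],[6,-35,5],[6,-35,5],[5,-33,4],[0,0,0],[0,0,0]],"rot":[[0,0,0],[0,0,0],[0,0,0],[0,0,0],[0,0,0],[0,0,0],[0,0,0],[0,0,-7],[0,0,0]],"gripper":[1,1,1,1,1,1,1,1,1]}'; python3 - <<'E'
from h import *
from plant import arm
import pickle
c=arm.calibration("wrist")
im=arm.snapshot("wrist");cv2.imwrite("pics/w2.png",im[:,:,::-1]);pickle.dump(c,open("w2.pkl","wb"))
for l in("brush_tip","stand_seat","brush_collar","brush_grip","pot_floor"):
    print(l,[([round(v) for v in d["at"]],round(d["conf"],2)) for d in arm.tip_of("wrist",l)])
E
```

```text
t: 3.45
eef_pos: [0.4643, -0.0472, 0.3402]
tool_rot: [3.083, 0.599, -0.0]
force: [-0.2, -0.2, -0.1]
finger_gap: 0.0855
brush_tip [([428, 35], 0.86), ([280, 183], 0.77), ([414, 101], 0.68)]
stand_seat [([333, 109], 0.81)]
brush_collar [([437, 103], 0.79), ([328, 109], 0.77), ([260, 213], 0.72), ([470, 3], 0.71)]
brush_grip [([252, 231], 0.82), ([332, 108], 0.81), ([449, 96], 0.81)]
pot_floor [([148, 83], 0.84)]
```

View pics/w2.png

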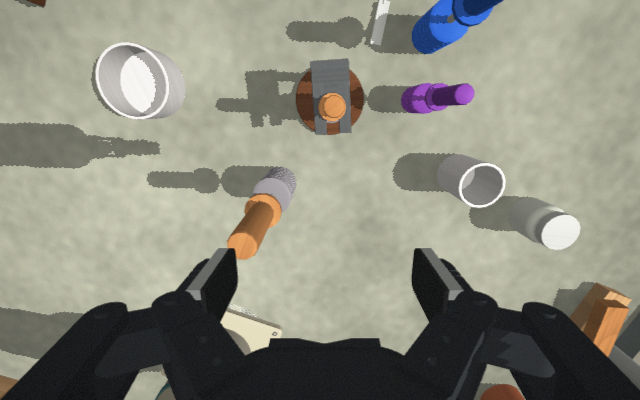

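```bash
cat > fit.py <<'E'
from h import *
import pickle
def rim(img,c,x0,r,z,thr=215,band=6):
    g=img.min(axis=2)
    a=np.linspace(0,2*np.pi,120,endpoint=False)
    circ=lambda p,rr:np.c_[p[0]+rr*np.cos(a),p[1]+rr*np.sin(a),np.full(120,z)]
    ys,xs=np.nonzero(g>thr);P=np.c_[xs,ys].astype(float)
    p=np.array(x0,float);n=0
    for it in range(8):
        q=proj(c,circ(p,r)); 
        d=np.linalg.norm(P[:,None]-q[None],axis=2); m=d.min(1)<(band if it<3 else 3)
        PP=P[m]
        def f(p):
            # back-project
            X=np.array([atz(c,u,z) for u in PP]);return np.hypot(X[:,0]-p[0],X[:,1]-p[1])-r
        s=least_squares(f,p,loss="soft_l1",f_scale=.002);p=s.x;n=len(PP)
    return p,n,np.abs(s.fun).mean()
if __name__=="__main__":
    for w in("w1","w2"):
        im=cv2.imread(f"pics/{w}.png");c=pickle.load(open(w+".pkl","rb"))
        print(w,"beaker",rim(im,c,(.517,-.273),.032,.09))
        if w=="w2":print(w,"pot",rim(im,c,(.46,.247),.050,.055))
    a=cv2.resize(im[40:150,270:390],None,fx=5,fy=5,interpolation=cv2.INTER_CUBIC);cv2.imwrite("pics/w2c.png",a)
E
python3 fit.py
```

```text
w1 beaker (array([ 0.52033801, -0.27437007]), 313, np.float64(0.0009152667747195197))
w2 beaker (array([ 0.52039202, -0.27396081]), 308, np.float64(0.0008783321029438663))
w2 pot (array([0.46492275, 0.24952607]), 564, np.float64(0.0009071274526618057))
```

View pics/w2c.png

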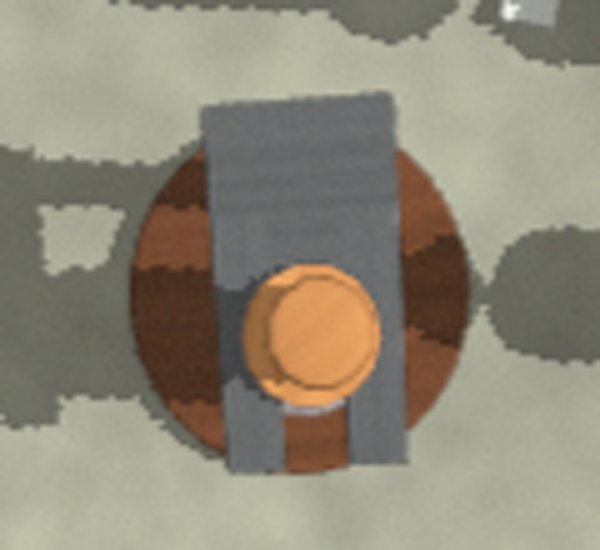

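```bash
python3 - <<'E'
from h import *
import pickle
c=pickle.load(open("w2.pkl","rb"))
k=lambda x,y:(270+(x+.5)/5-.5,40+(y+.5)/5-.5)
A={n:atz(c,k(*p),.128) for n,p in dict(L1=(215,215),L0=(228,470),R1=(399,215),R0=(407,462),sL=(284,470),sR=(349,464),far0=(203,107),far1=(390,94)).items()}
for n,v in A.items(): print(n,v.round(4))
for a,b in(("L0","L1"),("R0","R1"),("L0","far0"),("R0","far1")):
    d=A[b]-A[a];print(a,b,np.degrees(np.arctan2(d[1],d[0])),np.linalg.norm(d))
d=A["L0"]-A["R0"];print("end",np.degrees(np.arctan2(-d[0],d[1])),np.linalg.norm(d))
for th in(22,24,26):
    u=np.array([np.cos(np.radians(th)),np.sin(np.radians(th)),0]);m=(A["L0"]+A["R0"])/2;print(th,"seat",(m+.032*u).round(4), ((A["sL"]+A["sR"])/2+.032*u).round(4))
print("handle top",atz(c,k(324,331),.206).round(4),"collar top",atz(c,k(306,338),.134).round(4))
X=np.array([.542,-.029,0])
E
```

```text
L1 [0.5562 0.0043 0.128 ]
L0 [ 0.5012 -0.0208  0.128 ]
R1 [ 0.5729 -0.0369  0.128 ]
R0 [ 0.52  -0.062  0.128]
sL [ 0.5065 -0.0339  0.128 ]
sR [ 0.5141 -0.0486  0.128 ]
far0 [0.5775 0.0156 0.128 ]
far1 [ 0.5967 -0.0243  0.128 ]
L0 L1 24.485243298139498 0.06046999695567148
R0 R1 25.358453365428275 0.058538271281779235
L0 far0 25.52775638643229 0.08453101469649743
R0 far1 26.16309308270142 0.08544706279984675
end 24.504242285861636 0.045315299125922456
22 seat [ 0.5403 -0.0294  0.128 ] [ 0.54   -0.0293  0.128 ]
24 seat [ 0.5398 -0.0284  0.128 ] [ 0.5395 -0.0283  0.128 ]
26 seat [ 0.5394 -0.0274  0.128 ] [ 0.539  -0.0272  0.128 ]
handle top [ 0.5396 -0.0283  0.206 ] collar top [ 0.5381 -0.0268  0.134 ]
```

```bash
python3 -m crank '{"offset":[[0,0,0],[25,5,20],[26,5,20],[25,5,20],[0,0,0],[0,0,0]],"rot":[[0,0,-3],[0,0,0],[0,0,0],[0,0,0],[0,0,0],[0,0,0]],"gripper":[1,1,1,1,1,1]}'; cat > st.py <<'E'
from h import *
from plant import arm
import sys
s=arm.sense();R=Ro.from_rotvec(s["tool_rot"]).as_matrix();p=s["eef_pos"]
print("t",round(s["t"],2),"tcp",p.round(4),"yaw",np.degrees(np.arctan2(R[1,0],R[0,0])).round(2),"z-axis",R[:,2].round(4),"F",s["force"].round(1),"gap",round(s["finger_gap"],4),"qd",abs(s["qd"]).max().round(3))
if len(sys.argv)>3:
    T=np.array([float(v) for v in sys.argv[1:4]]);print("to go tool mm",(R.T@(T-p)*1000).round(1))
E
python3 st.py .5395 -.0283 .153; python3 - <<'E'
from plant import arm
import cv2,pickle
c=arm.calibration("wrist");im=arm.snapshot("wrist");cv2.imwrite("pics/w3.png",im[:,:,::-1]);pickle.dump(c,open("w3.pkl","wb"))
E
```

```text
t: 4.35
eef_pos: [0.5397, -0.0287, 0.2794]
tool_rot: [-3.067, -0.677, 0.003]
force: [0.4, -0.5, -0.2]
finger_gap: 0.0852
t 4.35 tcp [ 0.5397 -0.0287  0.2794] yaw 24.89 z-axis [-2.e-03 -1.e-04 -1.e+00] F [ 0.4 -0.5 -0.2] gap 0.0852 qd 0.038
to go tool mm [  0.2  -0.3 126.4]
```

View pics/w3.png

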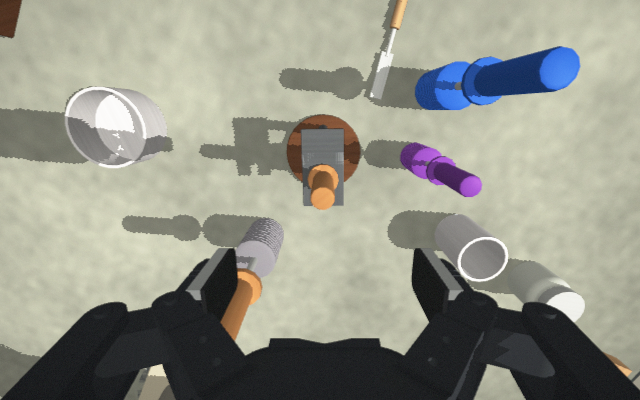

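```bash
python3 - <<'E'
from h import *
import pickle
c=pickle.load(open("w3.pkl","rb"));im=cv2.imread("pics/w3.png")
hsv=cv2.cvtColor(im,cv2.COLOR_BGR2HSV)
a=cv2.resize(im[110:220,260:390],None,fx=5,fy=5,interpolation=cv2.INTER_CUBIC);cv2.imwrite("pics/w3c.png",a)
th=np.linspace(0,6.3,60)
q=proj(c,np.c_[.5395+.011*np.cos(th),-.0283+.011*np.sin(th),0*th+.206]);print(q.mean(0),q.min(0),q.max(0))
u=np.array([np.cos(np.radians(25)),np.sin(np.radians(25)),0]);v=np.array([-u[1],u[0],0]);s=np.array([.5395,-.0283,.128])
for e in(-.032,):
  for w in(.023,-.023,.008,-.008): print((proj(c,s+e*u+w*v)[0]-[260,110])*5)
E
```

```text
[323.25342398 197.88491266] [310.38017915 185.78513519] [335.92259708 210.25016317]
[216.76434749 477.0663862 ]
[418.02399326 476.77905694]
[282.38804785 476.97269822]
[352.39140275 476.87275761]
```

View pics/w3c.png

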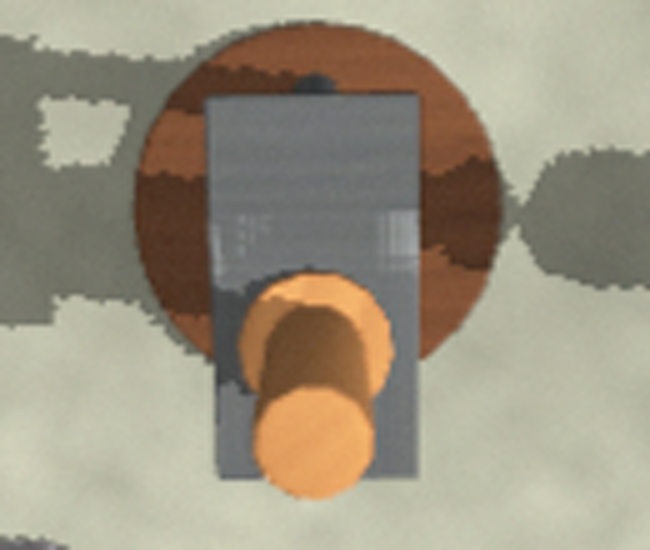

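```bash
python3 -m crank '{"offset":[[0,0,40],[0,0,40],[0,0,30],[0,0,16],[0,0,0],[0,0,0]],"rot":[[0,0,0],[0,0,0],[0,0,0],[0,0,0],[0,0,0],[0,0,0]],"gripper":[1,1,1,1,1,1]}'; python3 st.py .5395 -.0283 .153
```

```text
t: 5.0
eef_pos: [0.5405, -0.0287, 0.1554]
tool_rot: [3.067, 0.677, 0.002]
force: [0.2, -0.2, 0.6]
finger_gap: 0.0851
t 5.0 tcp [ 0.5405 -0.0287  0.1554] yaw 24.9 z-axis [ 1.7e-03 -3.0e-04 -1.0e+00] F [ 0.2 -0.2  0.6] gap 0.0851 qd 0.017
to go tool mm [-0.7 -0.8  2.4]
```

```bash
python3 -m crank '{"offset":[[-0.5,-0.5,2],[0,0,0],[0,0,0],[0,0,0],[0,0,0],[0,0,0],[0,0,0],[0,0,0],[0,0,0]],"rot":[[0,0,0],[0,0,0],[0,0,0],[0,0,0],[0,0,0],[0,0,0],[0,0,0],[0,0,0],[0,0,0]],"gripper":[1,-1,-1,-1,-1,-1,-1,-1,-1]}' 60; python3 st.py .5395 -.0283 .153;  python3 - <<'E'
from plant import arm
import cv2,pickle
c=arm.calibration("wrist");im=arm.snapshot("wrist");cv2.imwrite("pics/w4.png",im[:,:,::-1]);pickle.dump(c,open("w4.pkl","wb"))
E
```

```text
t: 5.9
eef_pos: [0.5395, -0.0278, 0.1524]
tool_rot: [-3.067, -0.679, -0.001]
force: [-1.6, 1.0, 4.2]
finger_gap: 0.0199
t 5.9 tcp [ 0.5395 -0.0278  0.1524] yaw 24.95 z-axis [ 3.e-04  3.e-04 -1.e+00] F [-1.6  1.   4.2] gap 0.0199 qd 0.001
to go tool mm [-0.2  0.5 -0.6]
```

View pics/w4.png

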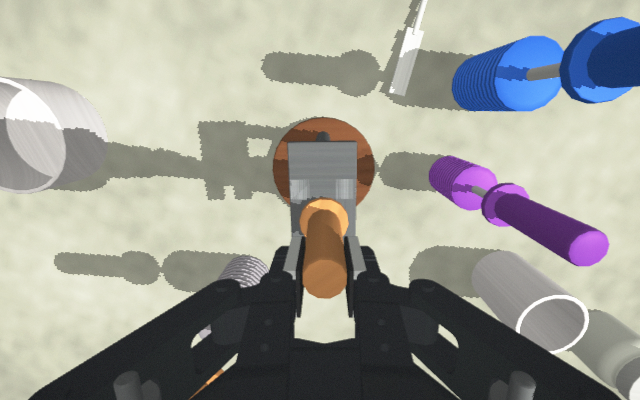

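```bash
python3 -m crank '{"offset":[[0,0,-3],[0,0,-3],[0,0,0],[-10,0,0],[-15,0,0],[-15,0,0],[-15,0,0],[-15,0,0],[-10,0,0],[0,0,0]],"rot":[[0,0,0],[0,0,0],[0,0,0],[0,0,0],[0,0,0],[0,0,0],[0,0,0],[0,0,0],[0,0,0],[0,0,0]],"gripper":[-1,-1,-1,-1,-1,-1,-1,-1,-1,-1]}'; python3 st.py;  python3 - <<'E'
from plant import arm
import cv2,pickle
c=arm.calibration("wrist");im=arm.snapshot("wrist");cv2.imwrite("pics/w5.png",im[:,:,::-1]);pickle.dump(c,open("w5.pkl","wb"))
im=arm.snapshot("side")[130:330,200:440];cv2.imwrite("pics/s5.png",cv2.resize(im[:,:,::-1],None,fx=3,fy=3,interpolation=cv2.INTER_CUBIC))
E
```

```text
t: 6.95
eef_pos: [0.465, -0.0628, 0.158]
tool_rot: [3.068, 0.676, -0.003]
force: [0.1, -0.2, -0.7]
finger_gap: 0.02
t 6.95 tcp [ 0.465  -0.0628  0.158 ] yaw 24.85 z-axis [-1.7e-03 -6.0e-04 -1.0e+00] F [ 0.1 -0.2 -0.7] gap 0.02 qd 0.051
```

View pics/w5.png

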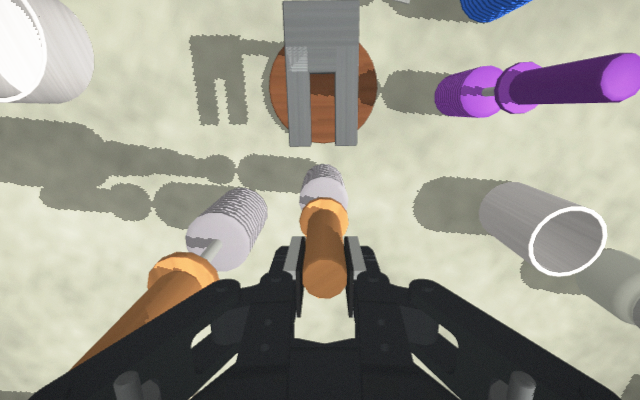

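View pics/s5.png

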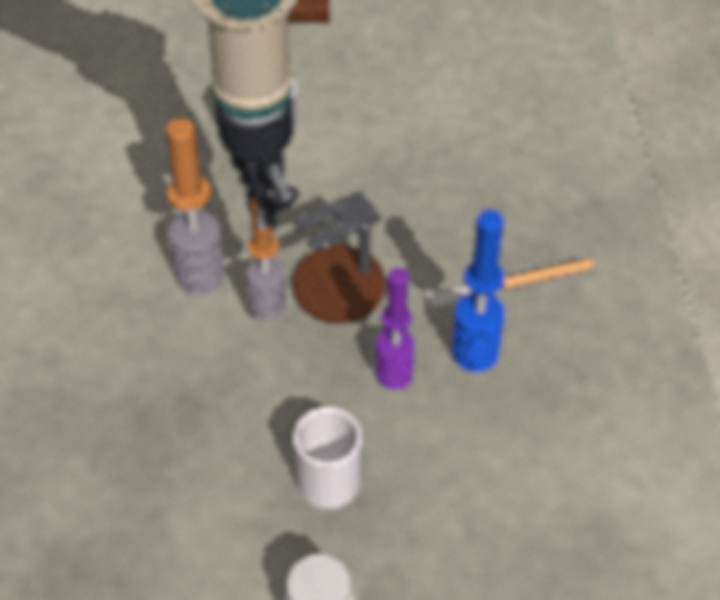

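```bash
python3 - <<'E'
from fit import *
for w in("w3","w4","w5"):
    im=cv2.imread(f"pics/{w}.png");c=pickle.load(open(w+".pkl","rb"))
    print(w,"beaker",rim(im,c,(.52,-.274),.032,.09)); 
    if w=="w3": print("pot",rim(im,c,(.465,.249),.05,.055))
E
python3 -m crank '{"offset":[[0,0,-30],[0,0,-40],[0,0,-40],[0,0,-40],[0,0,-40],[12,-27,-10],[20,-43,0],[20,-43,0],[20,-43,0],[20,-43,0],[20,-43,0],[15,-31,0]],"rot":[[0,0,0],[0,0,0],[0,0,0],[0,0,0],[0,0,0],[0,0,0],[0,0,0],[0,0,0],[0,0,0],[0,0,0],[0,0,0],[0,0,0]],"gripper":[-1,-1,-1,-1,-1,-1,-1,-1,-1,-1,-1,-1]}'; python3 st.py .465 .2495 .205
```

```text
w3 beaker (array([ 0.52037747, -0.27386189]), 347, np.float64(0.0009086527967108901))
pot (array([0.46463679, 0.24955118]), 481, np.float64(0.0009895373371091698))
w4 beaker (array([ 0.51993066, -0.27377526]), 566, np.float64(0.0009768996201849828))
w5 beaker (array([ 0.52003042, -0.27384931]), 899, np.float64(0.0009670157221342566))
t: 8.25
eef_pos: [0.4663, 0.2438, 0.3583]
tool_rot: [-3.064, -0.684, -0.001]
force: [-0.1, 0.0, -1.9]
finger_gap: 0.0201
t 8.25 tcp [0.4663 0.2438 0.3583] yaw 25.16 z-axis [ 3.0e-04  2.4e-03 -1.0e+00] F [-0.1  0.  -1.9] gap 0.0201 qd 0.657
to go tool mm [  1.   -5.4 153.3]
```

```bash
python3 -m crank '{"offset":[[0,-1,20],[0,0,35],[0,0,35],[0,0,20],[0,0,0],[0,0,0]],"rot":[[0,0,0],[0,0,0],[0,0,0],[0,0,0],[0,0,0],[0,0,0]],"gripper":[-1,-1,-1,-1,-1,-1]}'; python3 st.py .465 .2495 .142; python3 - <<'E'
from plant import arm
import cv2,pickle
c=arm.calibration("wrist");im=arm.snapshot("wrist");cv2.imwrite("pics/w6.png",im[:,:,::-1]);pickle.dump(c,open("w6.pkl","wb"))
im=arm.snapshot("side")[100:260,200:400];cv2.imwrite("pics/s6.png",cv2.resize(im[:,:,::-1],None,fx=3.5,fy=3.5,interpolation=cv2.INTER_CUBIC))
E
```

```text
t: 8.85
eef_pos: [0.467, 0.241, 0.2486]
tool_rot: [-3.067, -0.679, -0.001]
force: [0.5, -0.4, -0.3]
finger_gap: 0.0202
t 8.85 tcp [0.467  0.241  0.2486] yaw 24.97 z-axis [ 4.e-04  7.e-04 -1.e+00] F [ 0.5 -0.4 -0.3] gap 0.0202 qd 0.025
to go tool mm [  1.7  -8.5 106.6]
```

View pics/w6.png

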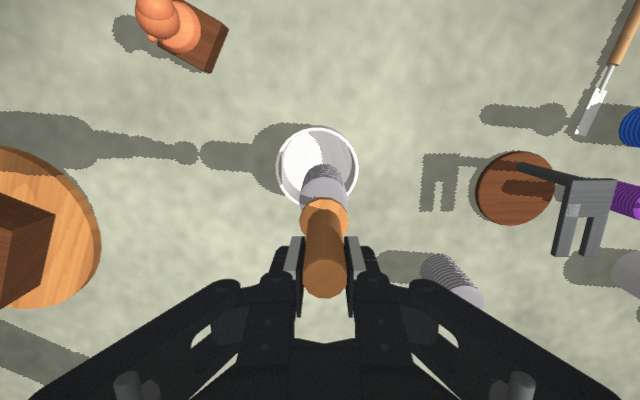

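View pics/s6.png

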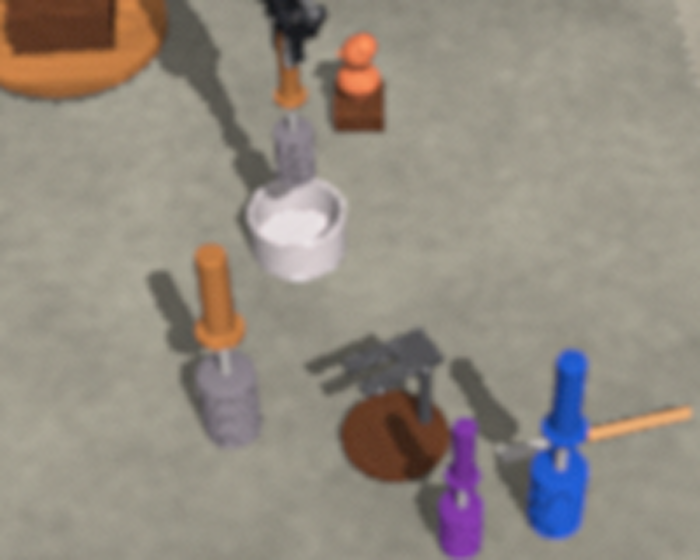

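```bash
python3 -m crank '{"offset":[[2,-8,10],[0,0,30],[0,0,30],[0,0,25],[0,0,10],[0,0,0],[0,0,0]],"rot":[[0,0,0],[0,0,0],[0,0,0],[0,0,0],[0,0,0],[0,0,0],[0,0,0]],"gripper":[-1,-1,-1,-1,-1,-1,-1]}'; python3 st.py .465 .2495 .142; python3 - <<'E'
from plant import arm
import cv2,pickle
im=arm.snapshot("wrist");cv2.imwrite("pics/w7.png",im[:,:,::-1])
E
```

```text
t: 9.65
eef_pos: [0.4656, 0.2492, 0.1441]
tool_rot: [-3.067, -0.679, -0.003]
force: [-0.7, 0.6, -1.0]
finger_gap: 0.0201
t 9.65 tcp [0.4656 0.2492 0.1441] yaw 24.95 z-axis [ 0.0016  0.0012 -1.    ] F [-0.7  0.6 -1. ] gap 0.0201 qd 0.016
to go tool mm [-0.4 -0.6  2.1]
```

View pics/w7.png

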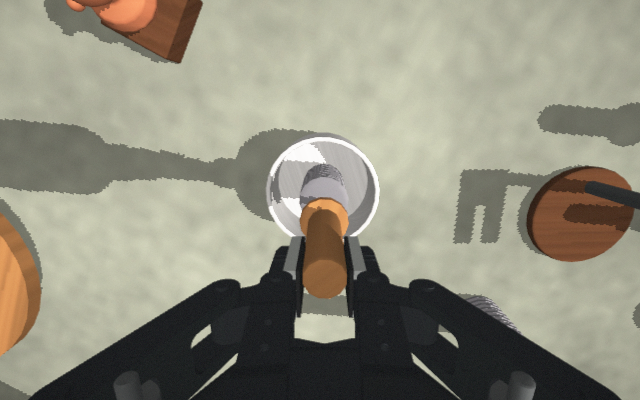

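```bash
python3 -m crank '{"offset":[[0,0,3],[0,0,0],[0,0,0],[0,0,0]],"rot":[[0,0,0],[0,0,0],[0,0,0],[0,0,0]],"gripper":[-1,-1,-1,-1]}'; python3 st.py .465 .2495 .142
python3 -m crank '{"offset":[[0,0,-20],[0,0,-40],[0,0,-40],[0,0,-40],[0,0,-40],[0,0,-40],[0,0,0]],"rot":[[0,0,0],[0,0,0],[0,0,0],[0,0,0],[0,0,0],[0,0,0],[0,0,0]],"gripper":[-1,-1,-1,-1,-1,-1,-1]}'; python3 st.py .5201 -.2738 .36
```

```text
t: 10.1
eef_pos: [0.4651, 0.2483, 0.1404]
tool_rot: [-3.067, -0.678, -0.001]
force: [-0.4, -0.3, -0.5]
finger_gap: 0.0206
t 10.1 tcp [0.4651 0.2483 0.1404] yaw 24.93 z-axis [ 5.e-04  2.e-04 -1.e+00] F [-0.4 -0.3 -0.5] gap 0.0206 qd 0.003
to go tool mm [ 0.4 -1.1 -1.6]
t: 10.8
eef_pos: [0.4674, 0.2503, 0.3659]
tool_rot: [-3.064, -0.677, -0.017]
force: [0.8, -0.2, -1.1]
finger_gap: 0.0202
t 10.8 tcp [0.4674 0.2503 0.3659] yaw 24.93 z-axis [ 0.01    0.0057 -0.9999] F [ 0.8 -0.2 -1.1] gap 0.0202 qd 0.112
to go tool mm [-173.2  497.5    3.4]
```

```bash
python3 -m crank '{"offset":[[-8,23,0],[-15,43,0],[-15,43,0],[-15,43,0],[-15,43,0],[-15,43,0],[-15,43,0],[-15,43,0],[-15,43,0],[-15,43,0],[-15,43,0],[-15,43,0]],"rot":[[0,0,0],[0,0,0],[0,0,0],[0,0,0],[0,0,0],[0,0,0],[0,0,0],[0,0,0],[0,0,0],[0,0,0],[0,0,0],[0,0,0]],"gripper":[-1,-1,-1,-1,-1,-1,-1,-1,-1,-1,-1,-1]}';python3 -m crank '{"offset":[[0,0,0],[0,0,0]],"rot":[[0,0,0],[0,0,0]],"gripper":[-1,-1]}'; python3 st.py .5201 -.2738 .25
```

```text
t: 12.0
eef_pos: [0.5167, -0.2761, 0.3593]
tool_rot: [-3.067, -0.678, 0.001]
force: [0.6, 0.6, -1.3]
finger_gap: 0.0199
t: 12.2
eef_pos: [0.5164, -0.2753, 0.3587]
tool_rot: [-3.067, -0.674, 0.003]
force: [1.2, 1.3, -1.6]
finger_gap: 0.0202
t 12.2 tcp [ 0.5164 -0.2753  0.3587] yaw 24.78 z-axis [-0.002   0.0012 -1.    ] F [ 1.2  1.3 -1.6] gap 0.0202 qd 0.04
to go tool mm [  4.2   0.4 108.7]
```

```bash
python3 -m crank '{"offset":[[4,0,20],[0,0,40],[0,0,35],[0,0,10],[0,0,0],[0,0,0]],"rot":[[0,0,0],[0,0,0],[0,0,0],[0,0,0],[0,0,0],[0,0,0]],"gripper":[-1,-1,-1,-1,-1,-1]}'; python3 st.py .5201 -.2738 .137; python3 - <<'E'
from plant import arm
import cv2,pickle
from fit import *
c=arm.calibration("wrist");im=arm.snapshot("wrist");cv2.imwrite("pics/w8.png",im[:,:,::-1]);pickle.dump(c,open("w8.pkl","wb"))
print(rim(im,c,(.52,-.274),.032,.09))
p=arm.sense()["eef_pos"]
print("tip px",proj(c,p-[0,0,.132]),proj(c,p-[0,0,.024]))
E
```

```text
t: 12.8
eef_pos: [0.5221, -0.2724, 0.2567]
tool_rot: [3.066, 0.68, 0.004]
force: [-0.1, -0.1, 0.1]
finger_gap: 0.0201
t 12.8 tcp [ 0.5221 -0.2724  0.2567] yaw 24.99 z-axis [ 2.5e-03 -8.0e-04 -1.0e+00] F [-0.1 -0.1  0.1] gap 0.0201 qd 0.017
to go tool mm [ -2.6   0.2 119.7]
(array([ 0.51985017, -0.27398143]), 266, np.float64(0.0009513547178701634))
tip px [[323.79774806 182.66467622]] [[323.94478764 218.70049399]]
```

View pics/w8.png

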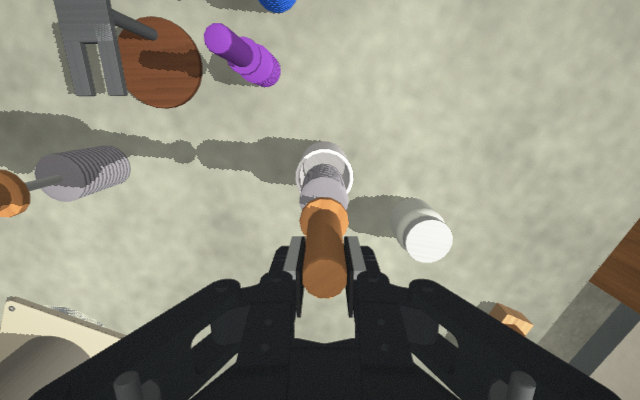

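```bash
python3 -m crank '{"offset":[[-2,0,10],[0,0,15],[0,0,15],[0,0,10],[0,0,0],[0,0,0]],"rot":[[0,0,0],[0,0,0],[0,0,0],[0,0,0],[0,0,0],[0,0,0]],"gripper":[-1,-1,-1,-1,-1,-1]}'; python3 st.py .5201 -.2738 .139
```

```text
t: 13.45
eef_pos: [0.5193, -0.2738, 0.2055]
tool_rot: [3.067, 0.678, 0.001]
force: [-0.1, 0.1, -0.7]
finger_gap: 0.02
t 13.45 tcp [ 0.5193 -0.2738  0.2055] yaw 24.94 z-axis [ 7.e-04 -3.e-04 -1.e+00] F [-0.1  0.1 -0.7] gap 0.02 qd 0.013
to go tool mm [ 0.7  0.3 66.5]
```

```bash
python3 -m crank '{"offset":[[0.5,0,20],[0,0,20],[0,0,15],[0,0,8],[0,0,0],[0,0,0]],"rot":[[0,0,0],[0,0,0],[0,0,0],[0,0,0],[0,0,0],[0,0,0]],"gripper":[-1,-1,-1,-1,-1,-1]}'; python3 st.py .5201 -.2738 .137;  python3 - <<'E'
from plant import arm
import cv2
im=arm.snapshot("wrist");cv2.imwrite("pics/w9.png",im[:,:,::-1])
im=arm.snapshot("side")[180:340,200:400];cv2.imwrite("pics/s9.png",cv2.resize(im[:,:,::-1],None,fx=3.5,fy=3.5,interpolation=cv2.INTER_CUBIC))
E
```

```text
t: 14.05
eef_pos: [0.5201, -0.2737, 0.143]
tool_rot: [3.067, 0.678, 0.002]
force: [0.2, 0.2, 0.1]
finger_gap: 0.0201
t 14.05 tcp [ 0.5201 -0.2737  0.143 ] yaw 24.94 z-axis [ 1.4e-03 -7.0e-04 -1.0e+00] F [0.2 0.2 0.1] gap 0.0201 qd 0.008
to go tool mm [-0.1  0.1  6. ]
```

View pics/w9.png

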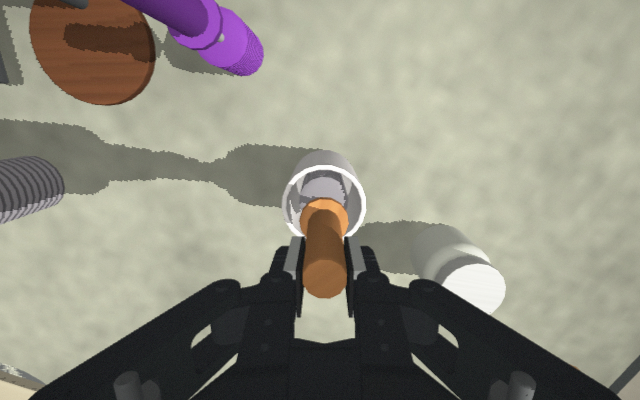

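View pics/s9.png

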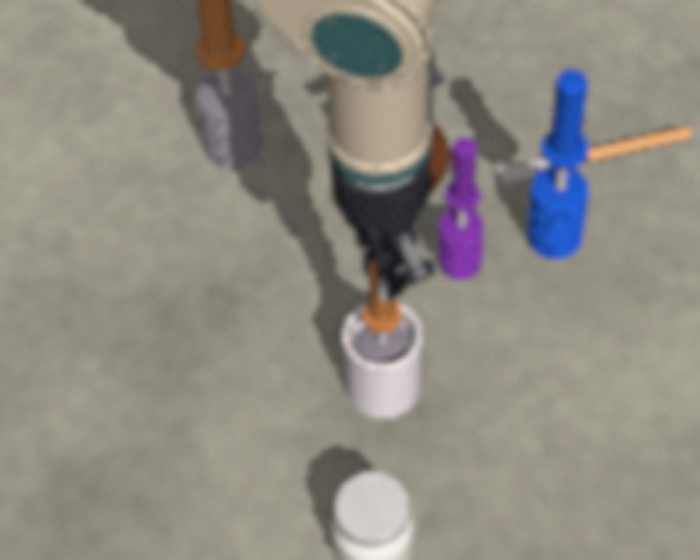

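Centred in the beaker, with the tip about 6 mm above the floor. I go down gently until it touches.

```bash
python3 -m crank '{"offset":[[0,0,3],[0,0,1],[0,0,0],[0,0,0]],"rot":[[0,0,0],[0,0,0],[0,0,0],[0,0,0]],"gripper":[-1,-1,-1,-1]}'; python3 st.py;python3 -m crank '{"offset":[[0,0,1.5],[0,0,0],[0,0,0]],"rot":[[0,0,0],[0,0,0],[0,0,0]],"gripper":[-1,-1,-1]}'; python3 st.py
```

```text
t: 14.55
eef_pos: [0.5195, -0.2733, 0.1382]
tool_rot: [3.067, 0.678, 0.0]
force: [0.1, 0.6, -1.7]
finger_gap: 0.0203
t 14.55 tcp [ 0.5195 -0.2733  0.1382] yaw 24.94 z-axis [ 1.e-04 -0.e+00 -1.e+00] F [ 0.1  0.6 -1.7] gap 0.0203 qd 0.002
t: 14.85
eef_pos: [0.52, -0.2735, 0.1375]
tool_rot: [3.067, 0.678, 0.002]
force: [-0.6, 0.4, 4.9]
finger_gap: 0.02
t 14.85 tcp [ 0.52   -0.2735  0.1375] yaw 24.94 z-axis [ 1.3e-03 -5.0e-04 -1.0e+00] F [-0.6  0.4  4.9] gap 0.02 qd 0.003
```

```bash
python3 -m crank '{"offset":[[0,0,-15],[0,0,-25],[0,0,-25],[0,0,-10],[0,0,0],[0,0,0],[0,0,0]],"rot":[[0,0,0],[0,0,0],[0,0,0],[0,0,0],[0,0,0],[0,0,0],[0,0,0]],"gripper":[-1,-1,-1,-1,-1,-1,-1]}'; python3 st.py .52 -.2737 .1375;python3 -m crank '{"offset":[[0,0,20],[0,0,25],[0,0,20],[0,0,7],[0,0,1],[0,0,1],[0,0,0],[0,0,0]],"rot":[[0,0,0],[0,0,0],[0,0,0],[0,0,0],[0,0,0],[0,0,0],[0,0,0],[0,0,0]],"gripper":[-1,-1,-1,-1,-1,-1,-1,-1]}'; python3 st.py .52 -.2737 .1375
```

```text
t: 15.55
eef_pos: [0.5185, -0.2729, 0.2102]
tool_rot: [-3.066, -0.678, 0.003]
force: [0.2, 0.2, -1.2]
finger_gap: 0.0203
t 15.55 tcp [ 0.5185 -0.2729  0.2102] yaw 24.94 z-axis [-0.0024  0.0011 -1.    ] F [ 0.2  0.2 -1.2] gap 0.0203 qd 0.005
to go tool mm [ 1.2  1.5 72.7]
t: 16.35
eef_pos: [0.5195, -0.2735, 0.1377]
tool_rot: [3.067, 0.678, 0.0]
force: [0.1, -0.5, -1.5]
finger_gap: 0.02
t 16.35 tcp [ 0.5195 -0.2735  0.1377] yaw 24.94 z-axis [ 1.e-04 -2.e-04 -1.e+00] F [ 0.1 -0.5 -1.5] gap 0.02 qd 0.003
to go tool mm [0.4 0.4 0.2]
```

```bash
python3 -m crank '{"offset":[[0,0,1.5],[0,0,0],[0,0,0]],"rot":[[0,0,0],[0,0,0],[0,0,0]],"gripper":[-1,-1,-1]}'; python3 st.py; python3 -m crank '{"offset":[[0,0,-15],[0,0,-25],[0,0,-25],[0,0,-10],[0,0,0],[0,0,0],[0,0,0]],"rot":[[0,0,0],[0,0,0],[0,0,0],[0,0,0],[0,0,0],[0,0,0],[0,0,0]],"gripper":[-1,-1,-1,-1,-1,-1,-1]}'; python3 st.py .52 -.2737 .1375;python3 -m crank '{"offset":[[0,0,20],[0,0,25],[0,0,20],[0,0,7],[0,0,1],[0,0,1.5],[0,0,0],[0,0,0]],"rot":[[0,0,0],[0,0,0],[0,0,0],[0,0,0],[0,0,0],[0,0,0],[0,0,0],[0,0,0]],"gripper":[-1,-1,-1,-1,-1,-1,-1,-1]}'; python3 st.py .52 -.2737 .1375
```

```text
t: 16.65
eef_pos: [0.5201, -0.2734, 0.1375]
tool_rot: [3.067, 0.678, 0.002]
force: [-1.1, 0.9, 7.4]
finger_gap: 0.0204
t 16.65 tcp [ 0.5201 -0.2734  0.1375] yaw 24.94 z-axis [ 1.7e-03 -6.0e-04 -1.0e+00] F [-1.1  0.9  7.4] gap 0.0204 qd 0.002
t: 17.35
eef_pos: [0.5185, -0.2729, 0.2097]
tool_rot: [-3.066, -0.678, 0.003]
force: [-0.3, 0.1, -1.3]
finger_gap: 0.02
t 17.35 tcp [ 0.5185 -0.2729  0.2097] yaw 24.94 z-axis [-0.0024  0.0011 -1.    ] F [-0.3  0.1 -1.3] gap 0.02 qd 0.004
to go tool mm [ 1.2  1.5 72.2]
t: 18.15
eef_pos: [0.5198, -0.273, 0.1375]
tool_rot: [-3.067, -0.679, -0.001]
force: [-0.9, 0.8, 7.2]
finger_gap: 0.0198
t 18.15 tcp [ 0.5198 -0.273   0.1375] yaw 24.95 z-axis [ 7.e-04  2.e-04 -1.e+00] F [-0.9  0.8  7.2] gap 0.0198 qd 0.002
to go tool mm [-0.2  0.7  0. ]
```

```bash
python3 -m crank '{"offset":[[0,0,-15],[0,0,-30],[0,0,-40],[0,0,-40],[0,0,-40],[0,0,-30],[0,0,-15],[0,0,0],[0,0,0]],"rot":[[0,0,0],[0,0,0],[0,0,0],[0,0,0],[0,0,0],[0,0,0],[0,0,0],[0,0,0],[0,0,0]],"gripper":[-1,-1,-1,-1,-1,-1,-1,-1,-1]}'; python3 st.py .467 -.0616 .30; python3 - <<'E'
from plant import arm
import cv2,pickle
from fit import *
c=arm.calibration("wrist");im=arm.snapshot("wrist");cv2.imwrite("pics/w10.png",im[:,:,::-1])
print(rim(im[:,:,::-1],c,(.52,-.274),.032,.09))
E
```

```text
t: 19.05
eef_pos: [0.5189, -0.2732, 0.3458]
tool_rot: [-3.067, -0.678, 0.002]
force: [0.2, -0.1, -1.8]
finger_gap: 0.0204
t 19.05 tcp [ 0.5189 -0.2732  0.3458] yaw 24.94 z-axis [-1.2e-03  5.0e-04 -1.0e+00] F [ 0.2 -0.1 -1.8] gap 0.0204 qd 0.021
to go tool mm [  42.2 -213.7   45.9]
(array([ 0.52002031, -0.2745241 ]), 275, np.float64(0.0010907497362638834))
```

View pics/w10.png

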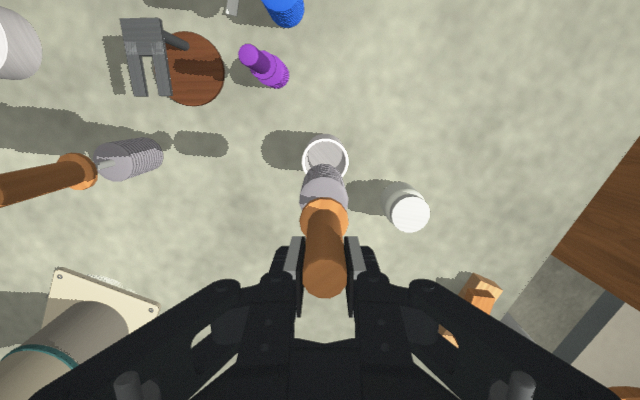

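Beaker unmoved, rim at (325,160). Now to the pre-insertion point.

```bash
python3 -m crank '{"offset":[[4,-20,0],[7,-36,0],[7,-36,0],[7,-36,0],[7,-36,0],[7,-34,0],[3,-16,0],[0,0,0],[0,0,0]],"rot":[[0,0,0],[0,0,0],[0,0,0],[0,0,0],[0,0,0],[0,0,0],[0,0,0],[0,0,0],[0,0,0]],"gripper":[-1,-1,-1,-1,-1,-1,-1,-1,-1]}'; python3 st.py .467 -.0616 .158
```

```text
t: 20.0
eef_pos: [0.4669, -0.0624, 0.3457]
tool_rot: [3.067, 0.678, -0.003]
force: [0.8, 0.1, -1.8]
finger_gap: 0.0197
t 20.0 tcp [ 0.4669 -0.0624  0.3457] yaw 24.94 z-axis [-1.6e-03 -6.0e-04 -1.0e+00] F [ 0.8  0.1 -1.8] gap 0.0197 qd 0.019
to go tool mm [  0.7  -0.7 187.7]
```

```bash
python3 -m crank '{"offset":[[0,-0.7,25],[0,0,40],[0,0,40],[0,0,35],[0,0,25],[0,0,15],[0,0,7],[0,0,0],[0,0,0]],"rot":[[0,0,0],[0,0,0],[0,0,0],[0,0,0],[0,0,0],[0,0,0],[0,0,0],[0,0,0],[0,0,0]],"gripper":[-1,-1,-1,-1,-1,-1,-1,-1,-1]}'; python3 st.py .5395 -.0278 .158;  python3 - <<'E'
from plant import arm
from h import *
c=arm.calibration("wrist");im=arm.snapshot("wrist");cv2.imwrite("pics/w11.png",im[:,:,::-1])
cv2.imwrite("pics/w11c.png",cv2.resize(im[0:240,240:420,::-1],None,fx=2.5,fy=2.5,interpolation=cv2.INTER_CUBIC))
u=np.array([np.cos(np.radians(25)),np.sin(np.radians(25)),0]);v=np.array([-u[1],u[0],0]);s=np.array([.5395,-.0278,.128])
for e in(-.032,.014):
  for w in(.023,-.023,.008,-.008): print(e,w,((proj(c,s+e*u+w*v)[0]-[240,0])*2.5).round())
E
```

```text
t: 20.9
eef_pos: [0.4676, -0.0617, 0.16]
tool_rot: [3.067, 0.677, 0.001]
force: [0.3, 0.3, -0.4]
finger_gap: 0.0199
t 20.9 tcp [ 0.4676 -0.0617  0.16  ] yaw 24.88 z-axis [ 1.e-03 -3.e-04 -1.e+00] F [ 0.3  0.3 -0.4] gap 0.0199 qd 0.014
to go tool mm [79.4 -0.5  2.1]
-0.032 0.023 [123. 373.]
-0.032 -0.023 [291. 373.]
-0.032 0.008 [178. 373.]
-0.032 -0.008 [236. 373.]
0.014 0.023 [116. 192.]
0.014 -0.023 [297. 192.]
0.014 0.008 [175. 192.]
0.014 -0.008 [238. 192.]
```

View pics/w11c.png

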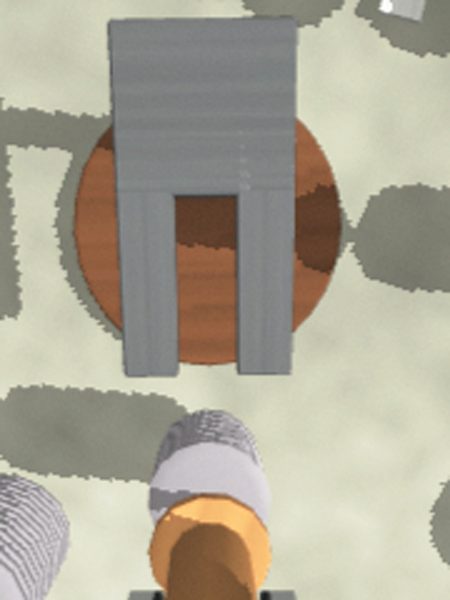

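```bash
python3 -m crank '{"offset":[[10,-0.5,1],[15,0,1],[15,0,0],[15,0,0],[12,0,0],[8,0,0],[3,0,0],[0,0,0],[0,0,0]],"rot":[[0,0,0],[0,0,0],[0,0,0],[0,0,0],[0,0,0],[0,0,0],[0,0,0],[0,0,0],[0,0,0]],"gripper":[-1,-1,-1,-1,-1,-1,-1,-1,-1]}'; python3 st.py .5395 -.0278 .1524
```

```text
t: 21.85
eef_pos: [0.5369, -0.028, 0.1576]
tool_rot: [3.067, 0.678, -0.001]
force: [1.4, 0.3, -0.6]
finger_gap: 0.0202
t 21.85 tcp [ 0.5369 -0.028   0.1576] yaw 24.92 z-axis [-8.e-04 -4.e-04 -1.e+00] F [ 1.4  0.3 -0.6] gap 0.0202 qd 0.004
to go tool mm [2.4 0.9 5.2]
```

```bash
python3 -m crank '{"offset":[[2.4,0.5,0],[0,0,3],[0,0,1.5],[0,0,0],[0,0,0]],"rot":[[0,0,0],[0,0,0],[0,0,0],[0,0,0],[0,0,0]],"gripper":[-1,-1,-1,-1,-1]}'; python3 st.py .5395 -.0278 .1524
```

```text
t: 22.35
eef_pos: [0.5398, -0.0271, 0.153]
tool_rot: [-3.067, -0.678, 0.0]
force: [0.2, -0.3, -1.2]
finger_gap: 0.0206
t 22.35 tcp [ 0.5398 -0.0271  0.153 ] yaw 24.93 z-axis [-2.e-04 -0.e+00 -1.e+00] F [ 0.2 -0.3 -1.2] gap 0.0206 qd 0.005
to go tool mm [-0.5  0.5  0.6]
```

```bash
python3 -m crank '{"offset":[[0,0,0.7],[0,0,0],[0,0,0]],"rot":[[0,0,0],[0,0,0],[0,0,0]],"gripper":[-1,-1,-1]}'; python3 st.py .5395 -.0278 .1524; python3 - <<'E'
from plant import arm
import cv2
im=arm.snapshot("wrist");cv2.imwrite("pics/w12.png",im[:,:,::-1])
im=arm.snapshot("side")[150:290,220:400];cv2.imwrite("pics/s12.png",cv2.resize(im[:,:,::-1],None,fx=4,fy=4,interpolation=cv2.INTER_CUBIC))
E
```

```text
t: 22.65
eef_pos: [0.54, -0.027, 0.1525]
tool_rot: [3.067, 0.678, 0.0]
force: [0.1, -0.1, -1.0]
finger_gap: 0.0205
t 22.65 tcp [ 0.54   -0.027   0.1525] yaw 24.94 z-axis [ 3.e-04 -0.e+00 -1.e+00] F [ 0.1 -0.1 -1. ] gap 0.0205 qd 0.002
to go tool mm [-0.8  0.5  0.1]
```

View pics/w12.png

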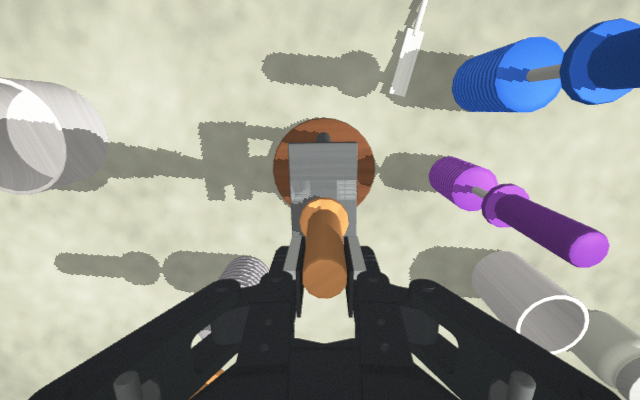

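View pics/s12.png

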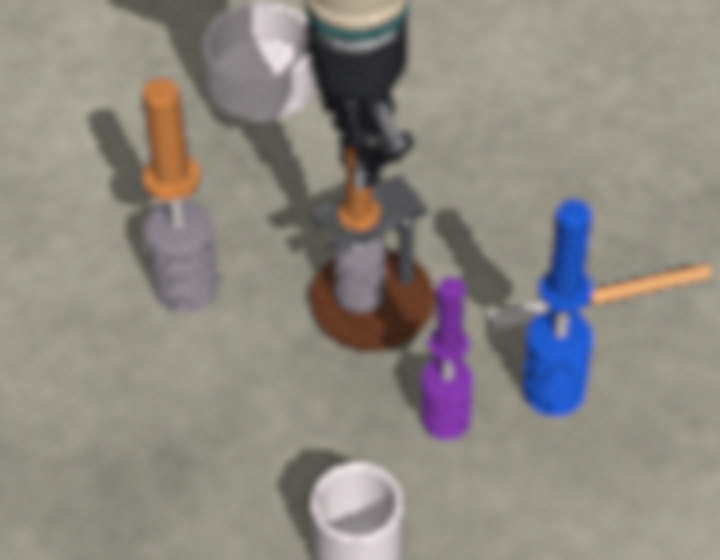

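```bash
python3 -m crank '{"offset":[[0,0,0.7],[0,0,0],[0,0,0]],"rot":[[0,0,0],[0,0,0],[0,0,0]],"gripper":[-1,-1,-1]}'; python3 st.py .5395 -.0278 .1524
```

```text
t: 23.05
eef_pos: [0.5401, -0.027, 0.1524]
tool_rot: [3.067, 0.678, 0.001]
force: [-1.4, -0.0, 5.0]
finger_gap: 0.0204
t 23.05 tcp [ 0.5401 -0.027   0.1524] yaw 24.94 z-axis [ 8.e-04 -1.e-04 -1.e+00] F [-1.4 -0.   5. ] gap 0.0204 qd 0.002
to go tool mm [-0.9  0.5  0. ]
```

Seated on the prongs, with 5 N contact at the same TCP height as before. I open in steps, then rise.

```bash
python3 -m crank '{"offset":[[0,0,0],[0,0,0],[0,0,0],[0,0,0],[0,0,0],[0,0,0],[0,0,0]],"rot":[[0,0,0],[0,0,0],[0,0,0],[0,0,0],[0,0,0],[0,0,0],[0,0,0]],"gripper":[-0.4,-0.3,0,0.5,1,1,1]}'; python3 st.py; python3 - <<'E'
from plant import arm
import cv2
im=arm.snapshot("wrist");cv2.imwrite("pics/w13.png",im[:,:,::-1])
E
```

```text
t: 23.75
eef_pos: [0.5399, -0.0271, 0.1517]
tool_rot: [3.067, 0.678, -0.0]
force: [0.1, -0.3, 0.5]
finger_gap: 0.0853
t 23.75 tcp [ 0.5399 -0.0271  0.1517] yaw 24.94 z-axis [-0. -0. -1.] F [ 0.1 -0.3  0.5] gap 0.0853 qd 0.001
```

View pics/w13.png

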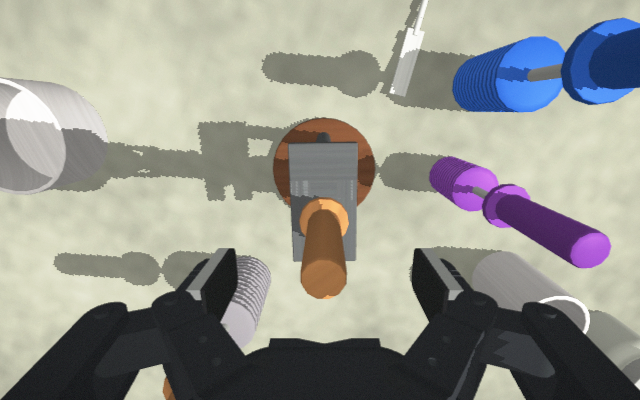

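```bash
python3 -m crank '{"offset":[[0,0,-15],[0,0,-35],[0,0,-40],[0,0,-37],[0,0,0],[0,0,0],[0,0,0]],"rot":[[0,0,0],[0,0,0],[0,0,0],[0,0,0],[0,0,0],[0,0,0],[0,0,0]],"gripper":[1,1,1,1,1,1,1]}'; python3 st.py; python3 - <<'E'
from plant import arm
from fit import *
c=arm.calibration("wrist");im=arm.snapshot("wrist")[:,:,::-1].copy();cv2.imwrite("pics/w14.png",im)
cv2.imwrite("pics/w14c.png",cv2.resize(im[110:220,260:390],None,fx=5,fy=5,interpolation=cv2.INTER_CUBIC))
s=np.array([.5395,-.0283,0])
for z in(.206,.134): print(z,((proj(c,s+[0,0,z])[0]-[260,110])*5).round())
print("beaker",rim(im,c,(.52,-.274),.032,.09),"pot",rim(im,c,(.465,.2495),.05,.055))
im=arm.snapshot("side")[130:330,200:440];cv2.imwrite("pics/s14.png",cv2.resize(im[:,:,::-1],None,fx=3,fy=3,interpolation=cv2.INTER_CUBIC))
E
```

```text
t: 24.5
eef_pos: [0.5389, -0.0271, 0.2775]
tool_rot: [-3.067, -0.678, 0.004]
force: [-0.5, 0.0, -0.7]
finger_gap: 0.0854
t 24.5 tcp [ 0.5389 -0.0271  0.2775] yaw 24.94 z-axis [-2.4e-03 -1.0e-04 -1.0e+00] F [-0.5  0.  -0.7] gap 0.0854 qd 0.014
0.206 [326. 444.]
0.134 [325. 348.]
beaker (array([ 0.52037649, -0.27387237]), 349, np.float64(0.0009079499489331979)) pot (array([0.46469944, 0.24958442]), 481, np.float64(0.0009943614916378847))
```

View pics/w14c.png

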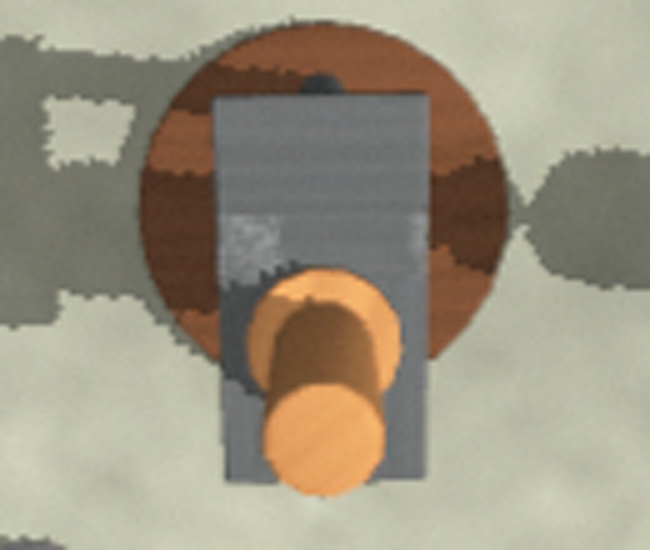

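View pics/s14.png

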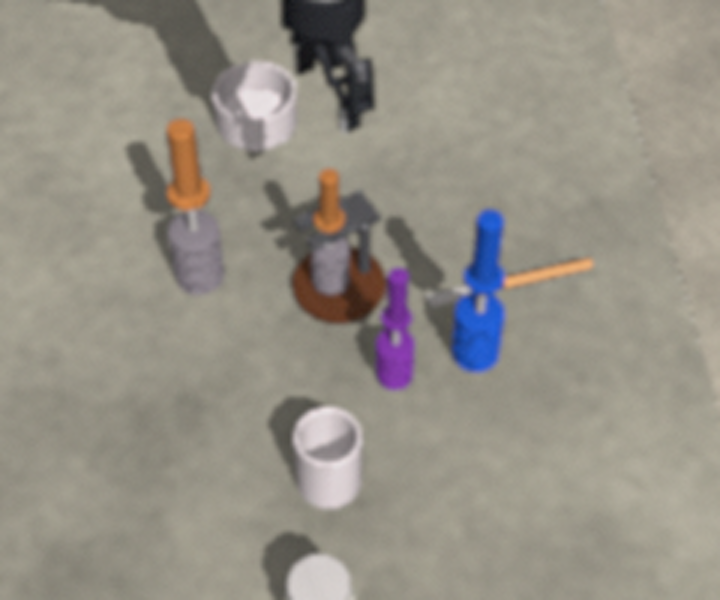

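```bash
python3 -c "
from plant import arm
print(arm.hand_in(), arm.sense()['t'])"
```

```text
the job is handed in; nothing more can be done
the job is handed in; nothing more can be done
```

The job is done and handed in at about 24.6 s on the robot's clock, against the 64 s limit. Hand-in reports no verdict, so what follows rests on my own checks.

- **Brush choice:** I took the small orange brush from the fork and left the large orange, purple and blue look-alikes alone.
- **Pot:** The bristles went down to about 2–3 mm above the pot floor, centred, without touching anything.
- **Beaker:** The brush reached the bottom three times, with 5–7 N of floor contact each time. I raised it about 72 mm between runs.
- **Return:** The brush went back into the fork along the slot. It settled on the prongs with 5 N of contact at the same height as when I gripped it, and then I let go.

**Last checks:** The pictures after release show the brush upright and fully in, within about 1 mm of where it hung before. The beaker and pot rims fitted to within 0.1 mm of their positions before the work. The other things looked undisturbed in the side view; the bust was outside that last view, and I did not check it again after the pot dip. The gripper was open and clear above the brush, with no contact force. No check failed. One quick fit of the beaker while the brush partly hid its rim was off by about 0.7 mm, and the later clear view did not repeat it.

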